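# Press a flanged bush home on a bench arbor press

### The job

Press the brass bush home on the arbor press: push the work slide by its front plate all the way in to its stop, so that the housing stands under the ram, then push the press lever down with a fingertip until the bush's flange is seated on the housing, and let the lever come back up to its rest. Nothing is to be gripped or lifted: let the ram, not the fingers, press the bush, keep the housing in its nest, and leave the spare housing, the grease jar and the screwdriver where they are.

Things in the scene. Friction and masses are not known exactly. Their poses are not given: they have to be found in the camera images.
- press: Green bench arbor press, fixed to the bench, 260 by 112 mm, 235 mm high (the steel ram's top 275). Origin: on the bench straight below the ram. Own -x points to its front, where slide and lever reach out; +x to the column; the lever is on the -y side. The head spans 46 mm before to 118 mm behind the ram, 64 mm wide, and hangs 140 mm above the bench.
- press_lever (a joint): Turn of the lever about its pinion axis, rad. 0 = at rest, held up by a spring, rising 50 degrees above level to the front; grows as the arm is pushed forwards and down; level at 0.87. With the slide home the ram meets the bush at 0.25 to 0.6. Till the bush is seated, at 1.04, it takes 2 to 8 N at the grip, square to the lever; then it goes stiff (0.1 rad further at 15 N). Let go, it returns to 0.
- lever_pivot (a point): Point of the pinion axis (parallel to the press's y) in the middle of the lever's hub: 22 mm behind the ram, 65 mm to the press's -y side, 190 mm above the bench. It stays put. The ram goes down 12 mm per rad of lever; with nothing under it the lever stops at 1.3 rad.
- lever_grip (a point): Middle of the lever's red round grip (22 mm diameter, 90 mm long), on the lever's centre line, 165 mm from lever_pivot. The steel bar is 12 mm thick; the grip ends 210 mm from the pivot. At rest this point is 316 mm above the bench and the grip's end 358 mm.
- press_slide (a joint): How far the aluminium work slide is drawn out to the front, m. 0 = fully in, against its stop, with the nest straight under the ram. It starts 75 mm out, slides with about 3 N of friction and stays where it is left.
- slide_front (a point): Middle of the front face of the slide's upright front plate (84 mm wide, 8 mm thick, its black top edge 80 mm above the bench); this point is 56 mm above the bench and 198 mm in front of the nest's centre. Push it along the press's +x.
- housing_mid (a point): Centre of the steel bearing housing (loose), 32 mm high: foot 50 mm diameter and 12 mm high, neck 40 mm diameter. It stands upright in a 6 mm deep round nest in the slide, its underside 36 mm above the bench.
- bush (a joint): How far the brass bush's flange stands above the housing's top face, m. It starts at 6 to 9 mm; 0 = seated. Flange 28 mm diameter and 4.5 mm thick. It is a tight fit: it takes about 25 N from the ram to move it, and it stays where it is left.
- spare_mid (a point): Centre of a second, empty steel housing standing loose on the bench, 50 mm diameter, 32 mm high.
- grease_mid (a point): Centre of a small loose jar with a blue cap, 52 mm diameter, 62 mm high, on the bench.
- driver_mid (a point): Middle of a loose screwdriver with a yellow handle, 160 mm long, lying on the bench; about 12 mm above it.
Mind the look-alikes: they are no part of the job. What is shaped like the part that bears housing_mid but green, orange or turquoise is not meant.

How it is judged:
On the way, in this order (a step that is already met when the one before it is completed fails the run):
1. the work slide is pushed in to its stop with the bush still standing proud (value of joint press_slide below 0.003 m and value of joint bush above 0.004 m), for 0.2 s.
2. the ram has pressed the bush home (value of joint press_slide below 0.003 m and value of joint bush below 0.0015 m), for 0.2 s.
At the end, for the whole second after the job is handed in: The slide is within 3 mm of its stop, the bush's flange within 1.5 mm of the housing's face, the lever back within 0.08 rad of its rest, and the housing upright in its nest under the ram (all of step 2 and value of joint press_lever below 0.08 rad and z of housing_mid in the frame of press below 0.058 m and horizontal distance between housing_mid and press below 0.005 m and angle between housing_mid's own z axis and vertical below 0.05 rad); the robot touches nothing.
It fails at once if the housing is lifted out of its nest or tipped (height (world z) of housing_mid above 0.058 m or angle between housing_mid's own z axis and vertical above 0.2 rad).
It fails at once if the fingers press the bush (contact force between the fingers and bush above 5 N).
It fails at once if the spare housing, the jar or the screwdriver is lifted or shifted by more than 20 mm (distance of any of spare_mid, grease_mid, driver_mid from where it was at the start of the episode above 0.02 m).
It also fails if it takes over 69 s, if anything falls off the work surface, if the arm or the gripper's body presses on something with over 40 N, if the wrist force passes 120 N, or if a joint passes its speed limit or range.

### The arm

A 7-joint arm with a two-finger parallel gripper is mounted at the origin on the work surface. World frame = base frame: x ahead of the robot, y to its left, z up, the work surface at z = 0. Lengths are in m, angles in rad, forces in N, time in s.
With the tool pointing down it reaches from about 0.425 to 0.875 m from the base axis. Payload 4.7 kg.
Tool frame: the origin (TCP) lies between the finger pads; the fingertips stand 8 mm ahead of it and the grasp point (between the pads) lies 11 mm behind it; z points along the fingers, y is the direction in which the jaws open and shut (so a half turn about z gives the same grasp; the last joint's range is limited). The gripper opens to 87 mm and grips with 3 to 60 N. Pads are 19 mm wide; open, the fingers measure 117 mm over their backs; the gripper's body (75 mm by 190 mm) begins 51 mm behind the grasp point.
Start: joints at [1.358, 0.321, -0.07, 1.45, 0.023, 1.371, -0.057], TCP at [0.146, -0.633, 0.209] pointing down, gripper open.
Joint ranges: [-2.86, 2.86], [-0.3, 2.09], [-1.38, 1.24], [0.06, 2.45], [-1.56, 4.7], [0.09, 2.05], [-2.69, 2.69]. Speed limits (rad/s): [2.57, 2.57, 3.14, 3.14, 3.14, 3.14, 3.14].

### API

Orientations are given as a rotation vector (axis times angle).
In Python, from cell import bot, snapshot gives the robot as it stands.
- The arm moves only by the shell command python3 -m crank 'ROWS' [FORCE]. ROWS is JSON, a list of rows, each a list of 7 numbers: the opening, from 0 (shut) to 1 (fully open), then the shift along the tool's x, y, z in cm, then the turn, a rotation vector about the tool's x, y, z in rad. In form: [[hand, tx, ty, tz, ax, ay, az], ...]. A call has 1 to 20 rows; each row is the pose to reach, as a shift and turn from the pose measured when the call began, along the tool's axes at that moment; what a row does not reach only later rows make up. A row lasts 1/8 s, in which the tool goes at most 62.5 mm and 10.7 degrees, less where a joint would pass 70% of its speed; a pose out of reach is approached as far as the arm can. A call with a gripper value outside its range is refused whole. The fingers move at their own pace and stop on an object; FORCE is the grip in N (left out, the last holds). Time passes only in rows, so rows that repeat a pose let the fingers close. It gives the time, the measured TCP pose, the force and the opening at its end, in the units of the state.
- bot.get_obs(): the state, without advancing time (a new reading comes with each control period).
- snapshot(name): name is "scene" or "top"; returns a dict with "color" (480x640x3 uint8, red, green, blue), "fx", "fy", "cx", "cy" (pixels), "dist" ([k1, k2, p1, p2, k3] as OpenCV has them; the pictures are not rectified), "R" (3x3) and "t" (3): a world point X has camera coordinates R X + t. Camera axes: x right, y down, z forward; pixel columns grow to the right and rows downward; lengths in m; the calibration is good to about 2 mm. A picture is of the moment at which its call begins. There is no depth.
- bot.close_job(): hands the job in, once; it reports no verdict.
The state is a dict: "t": time; "joint_positions": joint angles; "dq": joint speeds; "joint_efforts": joint torques, N m; "eef_pos": TCP position; "eef_rot": TCP orientation; "force": force on the tool from outside, world axes, zero at the start; "moment": the same for the moment, N m; "gripper_width": finger opening in m.
Only numpy, scipy, OpenCV 4.12 (cv2) and the standard library are available. Lean on these libraries where they do the work, as an engineer would, in place of code of your own. Each camera call takes 0.05 s, during which the arm holds its last target.

## Working session

There is one attempt and no reset: what is moved stays moved. The work goes in short steps, Python scripts to look and compute and a shell command to move; the robot and the scene stay as the last step left them, time stands still between calls to the robot, and variables do not carry over. Pictures are saved under pics/ and viewed, and the job is handed in when it is done.

```bash
mkdir -p pics; ls; python3 - <<'E'
from cell import bot, snapshot
import cv2
for n in("scene","top"):
    s=snapshot(n); cv2.imwrite(f"pics/{n}0.png",s["color"][:,:,::-1]); print(n,{k:(v.tolist() if hasattr(v,'tolist') else v) for k,v in s.items() if k!="color"})
print(bot.get_obs())
E
```

```text
pics
scene {'fx': 468.5154961770163, 'fy': 468.5154961770163, 'cx': 322.4760782205139, 'cy': 236.55938814391632, 'dist': [-0.034180643149030285, 0.0, 0.0, 0.0, 0.0], 'R': [[-0.22345448277234584, 0.974630490959491, 0.012786720494520499], [0.5229577265649672, 0.13094883897178142, -0.8422396439244257], [-0.822546843866624, -0.18151530972346122, -0.5389516508751518]], 't': [0.12221070886899729, -0.13019498919180147, 1.4600140864105728]}
top {'fx': 589.6907471078613, 'fy': 589.6907471078613, 'cx': 327.99705033048656, 'cy': 239.39284149003703, 'dist': [-0.16655332893756458, 0.0, 0.0, 0.0, 0.0], 'R': [[-0.014719116788411176, -0.9998773671568743, 0.00534773301557302], [-0.9946574959138037, 0.014095331442873645, -0.10226332409029676], [0.10217540517879364, -0.0068243885405416625, -0.9947429890668228]], 't': [-0.008691785070988252, 0.5916621340682926, 1.1842730414376448]}
{'t': 0.1, 'joint_positions': array([ 1.35809695,  0.32173231, -0.07008881,  1.45153366,  0.02259373,
        1.37081768, -0.05691965]), 'dq': array([-1.44122040e-03, -2.07607133e-03, -4.18078085e-04, -3.61126643e-03,
        1.19806996e-04, -1.13485156e-03,  1.51765035e-05]), 'joint_efforts': array([ 4.18562047e-05, -4.92570806e+01, -4.05664556e-01, -3.13398921e+01,
       -6.42509549e-02,  3.94504680e-02,  9.75168678e-05]), 'eef_pos': array([ 0.14599885, -0.63286059,  0.20779142]), 'eef_rot': array([-3.11974227e+00, -3.55318560e-01,  4.36792844e-04]), 'force': array([0.24304911, 0.63686784, 0.42992897]), 'moment': array([0.01974788, 0.01688247, 0.01763253]), 'gripper_width': 0.08665321300329944}
```

View pics/scene0.png

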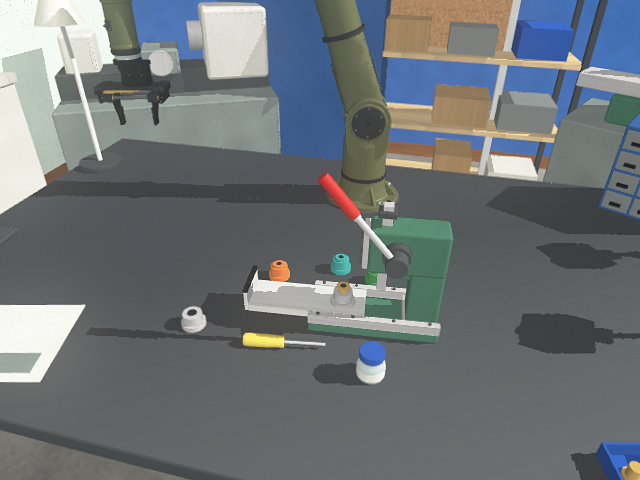

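View pics/top0.png

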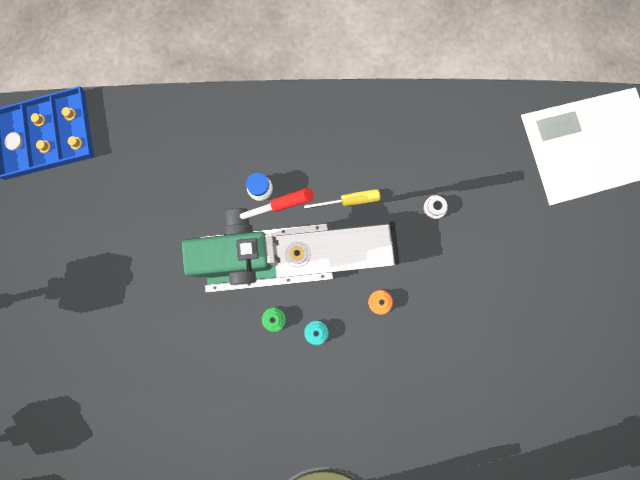

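```bash
python3 - <<'E'
import cv2
a=cv2.imread("pics/top0.png"); b=cv2.imread("pics/scene0.png")
cv2.imwrite("pics/t1.png",cv2.resize(a[170:320,170:420],(800,480),interpolation=cv2.INTER_CUBIC))
cv2.imwrite("pics/s1.png",cv2.resize(b[165:390,170:460],(774,600),interpolation=cv2.INTER_CUBIC))
E
```

```text
(no output)
```

View pics/t1.png

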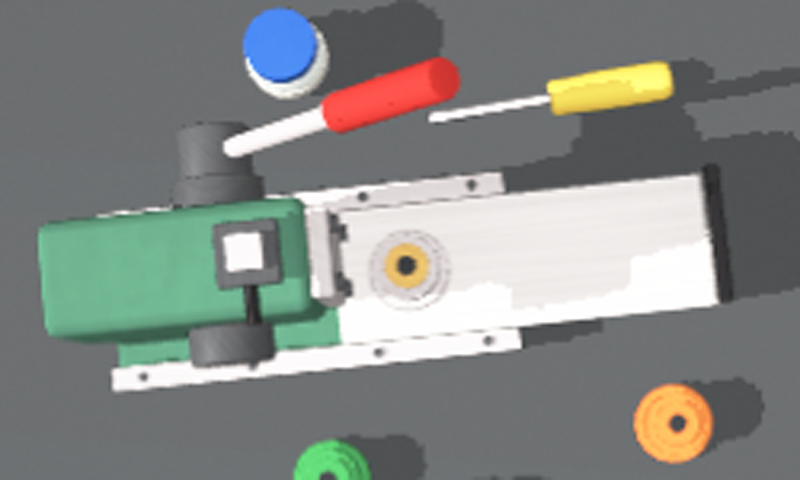

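View pics/s1.png

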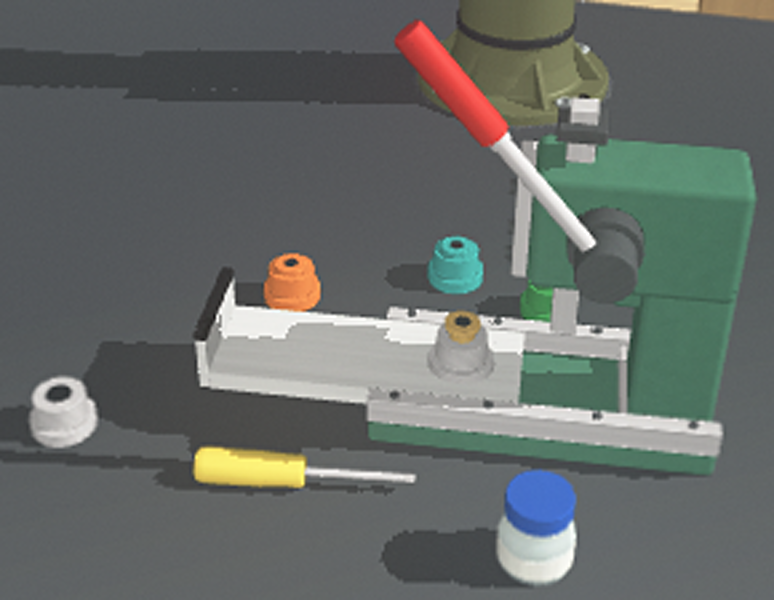

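```bash
cat > h.py <<'E'
import numpy as np, cv2
from cell import bot, snapshot
C={}
def cam(n):
    if n not in C: C[n]=snapshot(n)
    return C[n]
def ray(n,u,v):
    s=cam(n);K=np.array([[s["fx"],0,s["cx"]],[0,s["fy"],s["cy"]],[0,0,1]])
    p=cv2.undistortPoints(np.array([[[u,v]]],float),K,np.array(s["dist"])).ravel()
    R=np.array(s["R"]);t=np.array(s["t"]);return -R.T@t,R.T@np.array([p[0],p[1],1])
def atz(n,u,v,z):
    o,d=ray(n,u,v);return o+d*(z-o[2])/d[2]
def tri(a,b):
    o1,d1=ray("top",*a);o2,d2=ray("scene",*b)
    A=np.stack([d1,-d2],1);k=np.linalg.lstsq(A,o2-o1,rcond=None)[0]
    p,q=o1+k[0]*d1,o2+k[1]*d2;return (p+q)/2,np.linalg.norm(p-q)
E
python3 - <<'E'
from h import *
np.set_printoptions(precision=4,suppress=True)
T=lambda x,y:(170+x/3.2,170+y/3.2); S=lambda x,y:(170+x/2.667,165+y/2.667)
ram=atz("top",*T(243,252),.275);print("ram",ram)
f1=atz("top",*T(719,165),.08);f2=atz("top",*T(733,300),.08);print("front",f1,f2,(f1+f2)/2,np.linalg.norm(f1-f2))
b=atz("top",*T(406,265),.080);print("bush",b,np.linalg.norm((f1+f2)[:2]/2-b[:2]))
print("bush tri",tri(T(406,265),S(463,322)))
d=(b-(f1+f2)/2)[:2];d2=(ram-(f1+f2)/2)[:2]; print("yaw",np.degrees(np.arctan2(d[1],d[0])),np.degrees(np.arctan2(d2[1],d2[0])),np.linalg.norm(d2))
for z in(.358,):print("gripend",atz("top",*T(440,78),z),tri(T(440,78),S(411,35)))
print("ramtri",tri(T(243,252),S(585,103)))
print("spare",atz("top",435+2,206,.032));print("jar",atz("top",258,184,.062))
print("driver ends",atz("top",379,195,.012),atz("top",305,207,.005))
E
```

```text
ram [0.5528 0.1196 0.275 ]
front [ 0.6201 -0.1499  0.08  ] [ 0.5361 -0.1564  0.08  ] [ 0.5781 -0.1532  0.08  ] 0.0842870740189712
bush [0.5607 0.0448 0.08  ] 0.19877039596350088
bush tri (array([0.5604, 0.0453, 0.0824]), np.float64(0.0010859971795250689))
yaw 95.03213458397909 95.29929639671683 0.27392232530976557
gripend [0.6268 0.015  0.358 ] (array([0.6282, 0.016 , 0.3494]), np.float64(0.001457117943712144))
ramtri (array([0.5526, 0.1197, 0.2768]), np.float64(0.0006471205290257522))
spare [ 0.658  -0.2454  0.032 ]
jar [0.7034 0.1235 0.062 ]
driver ends [ 0.6861 -0.1265  0.012 ] [0.6637 0.0302 0.005 ]
```

Look-alikes for the housing with the bush: green (273,320), turquoise (316,333), orange (380,302) and the empty steel spare (436,206) in the top picture. The right one is the steel housing with the brass bush on the slide at (297,253), confirmed in the crop. It lies 199 mm from the plate, where 198 is expected. First I'll move in front of the plate with the fingers shut and the jaws turned across the press.

```bash
cat >> h.py <<'E'
from scipy.spatial.transform import Rotation as Ro
np.set_printoptions(precision=3,suppress=True)
P=np.array([.5528,.1196]);YAW=np.radians(95.2)
u=np.array([np.cos(YAW),np.sin(YAW)]);v=np.array([-u[1],u[0]])
def press(x,y,z): return np.r_[P+x*u+y*v,z]
def RT():  # tool z down, tool y along press -y
    z=np.array([0,0,-1.]);y=np.r_[-v,0];x=np.cross(y,z);return np.stack([x,y,z],1)
def goto(p,Rt=None):
    o=bot.get_obs();R0=Ro.from_rotvec(o["eef_rot"]).as_matrix()
    Rt=RT() if Rt is None else Rt
    print("shift cm",R0.T@(p-o["eef_pos"])*100,"turn",Ro.from_matrix(R0.T@Rt).as_rotvec())
def st():
    o=bot.get_obs();d=o["eef_pos"][:2]-P
    print("t",o["t"],"press-frame",d@u,d@v,o["eef_pos"][2],"F press",o["force"][:2]@u,o["force"][:2]@v,o["force"][2],"q",o["joint_positions"],"w",o["gripper_width"])
E
python3 -c "
from h import *
st();goto(press(-.273-.045,0,.208));print(RT())"
```

```text
t 0.2 press-frame -0.7126707011595024 0.4732882232790404 0.2080975058665256 F press -0.9496298009832835 0.6051260131791316 1.28641772058561 q [ 1.358  0.322 -0.07   1.451  0.023  1.371 -0.057] w 0.08695546859187316
shift cm [ 52.245 -32.682   0.044] turn [-0.001 -0.001 -1.435]
[[-0.091  0.996  0.   ]
 [ 0.996  0.091  0.   ]
 [ 0.     0.    -1.   ]]
```

```bash
python3 -m crank '[[0,5.2,-3.3,0,0,0,-0.14],[0,10.4,-6.5,0,0,0,-0.29],[0,15.6,-9.8,0,0,0,-0.43],[0,20.9,-13.1,0,0,0,-0.57],[0,26.1,-16.3,0,0,0,-0.72],[0,31.3,-19.6,0,0,0,-0.86],[0,36.6,-22.9,0,0,0,-1.0],[0,41.8,-26.1,0,0,0,-1.15],[0,47,-29.4,0,0,0,-1.29],[0,50,-31,0,0,0,-1.4],[0,52.2,-32.7,0,0,0,-1.435],[0,52.2,-32.7,0,0,0,-1.435],[0,52.2,-32.7,0,0,0,-1.435]]' 10; python3 -c "
from h import *
st();goto(press(-.273-.045,0,.056))"
```

```text
t: 1.82
eef_pos: [0.5804, -0.1982, 0.2081]
eef_rot: [-2.119, -2.318, 0.001]
force: [0.1, -0.4, 0.1]
gripper_width: 0.0008
t 1.825 press-frame -0.3189930012818377 0.00132131579095884 0.20811355629402714 F press -0.44261305405526047 -0.09373103412749324 0.10530146516870142 q [ 0.768  0.296 -0.591  1.531  0.167  1.367  0.253] w 0.0007779022721941169
shift cm [ 0.092  0.153 15.211] turn [-0.001 -0.001 -0.001]
```

```bash
python3 -m crank '[[0,0,0.1,5,0,0,0],[0,0,0.1,10,0,0,0],[0,0,0.1,13.5,0,0,0],[0,0,0.1,15.2,0,0,0],[0,0,0.1,15.2,0,0,0],[0,0,0.1,15.2,0,0,0]]'; python3 - <<'E'
from h import *
st();goto(press(-.273-.012,0,.056))
for n in("top","scene"):cv2.imwrite(f"pics/a_{n}.png",cam(n)["color"][:,:,::-1])
E
```

```text
t: 2.58
eef_pos: [0.5824, -0.1988, 0.058]
eef_rot: [2.119, 2.317, 0.0]
force: [0.1, 0.5, -0.3]
gripper_width: 0.0005
t 2.575 press-frame -0.31976357634374675 -0.0006040651213807847 0.05795303325202027 F press 0.5309571123457807 -0.13599376778214306 -0.25334207119961955 q [ 0.741  0.42  -0.562  1.696  0.247  1.096  0.194] w 0.0005273272482169151
shift cm [ 3.476 -0.067  0.192] turn [ 0.001  0.001 -0.002]
```

View pics/a_scene.png

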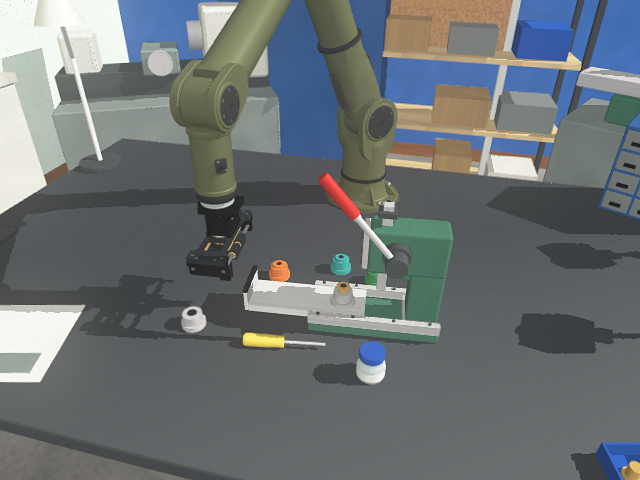

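```bash
python3 -m crank '[[0,1.5,0,0.1,0,0,0],[0,2.5,0,0.1,0,0,0],[0,3.2,0,0.1,0,0,0],[0,3.7,0,0.1,0,0,0],[0,4.2,0,0.1,0,0,0],[0,4.8,0,0.1,0,0,0],[0,5.4,0,0.1,0,0,0],[0,6,0,0.1,0,0,0],[0,6.6,0,0.1,0,0,0],[0,7.2,0,0.1,0,0,0],[0,7.8,0,0.1,0,0,0],[0,8.4,0,0.1,0,0,0],[0,9,0,0.1,0,0,0],[0,9.5,0,0.1,0,0,0],[0,10,0,0.1,0,0,0],[0,10,0,0.1,0,0,0]]'; python3 - <<'E'
from h import *
st();goto(press(-.2075,0,.056))
for n in("top","scene"):cv2.imwrite(f"pics/b_{n}.png",cam(n)["color"][:,:,::-1])
E
```

```text
t: 4.68
eef_pos: [0.5732, -0.0975, 0.0566]
eef_rot: [2.119, 2.319, 0.001]
force: [0.9, -0.3, -0.5]
gripper_width: 0.0005
t 4.675 press-frame -0.21806238210919202 -0.000652224247997206 0.05662460758039867 F press -0.38860367476404467 -0.8341443868765385 -0.4660481039503904 q [ 0.639  0.362 -0.611  1.781  0.233  1.071  0.036] w 0.0004975702938011265
shift cm [ 1.056 -0.066  0.063] turn [ 0.001 -0.    -0.   ]
```

View pics/b_top.png

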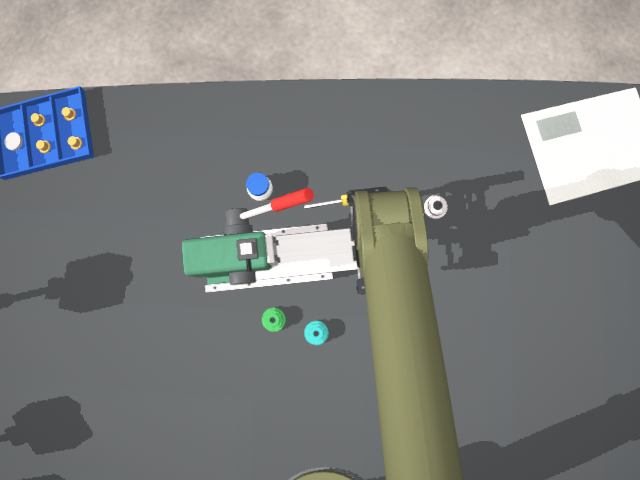

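View pics/b_scene.png

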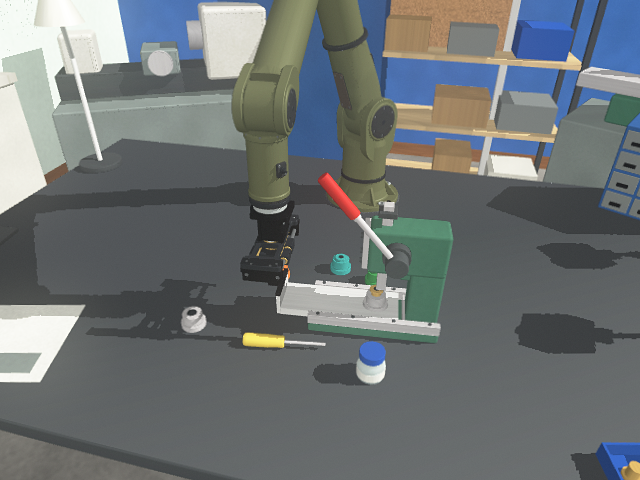

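The slide follows the push, with the plate now at about (353,240) in top and the housing at (376,298) in scene. I'll do the last centimetre slowly.

```bash
python3 -m crank '[[0,0.3,0,0,0,0,0],[0,0.6,0,0,0,0,0],[0,0.8,0,0,0,0,0],[0,1.0,0,0,0,0,0],[0,1.1,0,0,0,0,0],[0,1.2,0,0,0,0,0],[0,1.3,0,0,0,0,0]]'; python3 -c "
from h import *
st()"
```

```text
t: 5.65
eef_pos: [0.572, -0.0896, 0.0563]
eef_rot: [2.12, 2.313, -0.005]
force: [2.7, -10.3, -1.5]
gripper_width: 0.0006
t 5.65 press-frame -0.2101120284072516 -0.0001242315536038735 0.056317820450656024 F press -10.51868566344649 -1.754574169505275 -1.4609806105803755 q [ 0.626  0.357 -0.614  1.788  0.237  1.068  0.015] w 0.000581205292490783
```

```bash
python3 -m crank '[[0,0.5,0,0,0,0,0],[0,0.8,0,0,0,0,0],[0,0.8,0,0,0,0,0]]'; python3 - <<'E'
from h import *
st()
for n in("top","scene"):cv2.imwrite(f"pics/c_{n}.png",cam(n)["color"][:,:,::-1])
a=cam("scene")["color"][:,:,::-1][165:390,230:460];cv2.imwrite("pics/c_s1.png",cv2.resize(a,(613,600),interpolation=cv2.INTER_CUBIC))
E
```

```text
t: 6.02
eef_pos: [0.572, -0.0897, 0.0565]
eef_rot: [2.119, 2.303, -0.013]
force: [3.9, -14.8, -2.3]
gripper_width: 0.0003
t 6.025 press-frame -0.21021668131950932 -0.00011933532945031591 0.05647117912237279 F press -15.118730965511336 -2.506810314634717 -2.312404524937525 q [ 0.62   0.354 -0.612  1.791  0.246  1.066  0.001] w 0.0003355172472152417
```

View pics/c_s1.png

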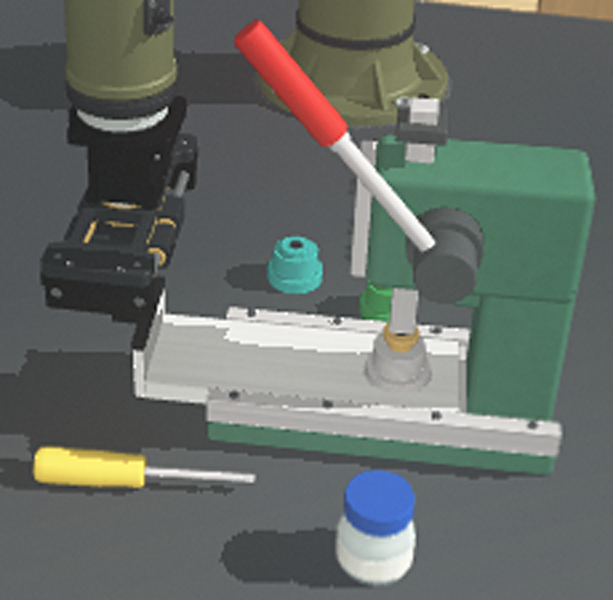

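The slide is on its stop: the position holds at 15 N of push. The ram stands straight above the bush (crop 402,330). I'll back off and rise.

```bash
python3 -m crank '[[0,-1.5,0,0,0,0,0],[0,-4,0,0,0,0,0],[0,-6,0,-3,0,0,0],[0,-6,0,-8,0,0,0],[0,-6,0,-13,0,0,0],[0,-6,0,-18,0,0,0],[0,-6,0,-23,0,0,0],[0,-6,0,-28,0,0,0],[0,-6,0,-33,0,0,0],[0,-6,0,-37,0,0,0],[0,-6,0,-37,0,0,0],[0,-6,0,-37,0,0,0]]'; python3 - <<'E'
from h import *
st();goto(press(-.062,-.065,.42))
for n in("top","scene"):cv2.imwrite(f"pics/d_{n}.png",cam(n)["color"][:,:,::-1])
a=cam("top")["color"][:,:,::-1][170:320,170:420];cv2.imwrite("pics/d_t1.png",cv2.resize(a,(800,480),interpolation=cv2.INTER_CUBIC))
E
```

```text
t: 7.62
eef_pos: [0.5756, -0.1436, 0.426]
eef_rot: [2.12, 2.306, -0.013]
force: [0.4, 0.1, -0.5]
gripper_width: 0.0003
t 7.625 press-frame -0.2641474764489521 0.0011008868902338508 0.42596268956435474 F press 0.07969444281351323 -0.3903332754988864 -0.4840595472799696 q [ 0.677  0.238 -0.626  1.168  0.154  1.776  0.18 ] w 0.000301390048137524
shift cm [20.265  6.473  0.339] turn [-0.     0.013 -0.007]
```

View pics/d_t1.png

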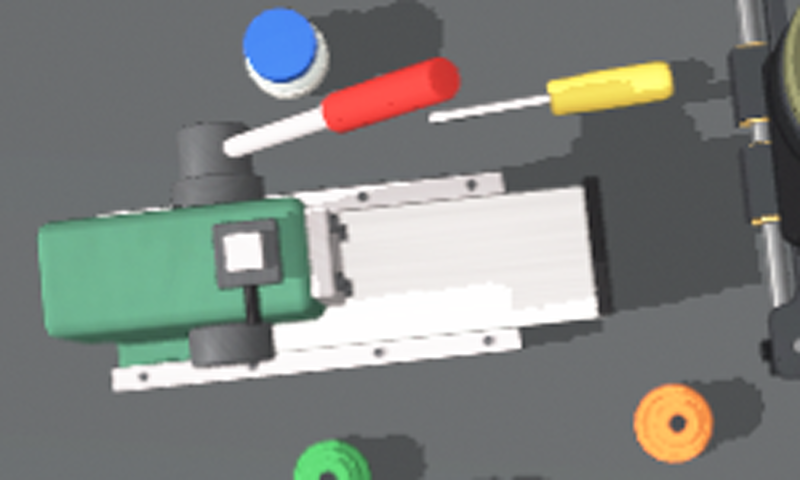

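View pics/d_scene.png

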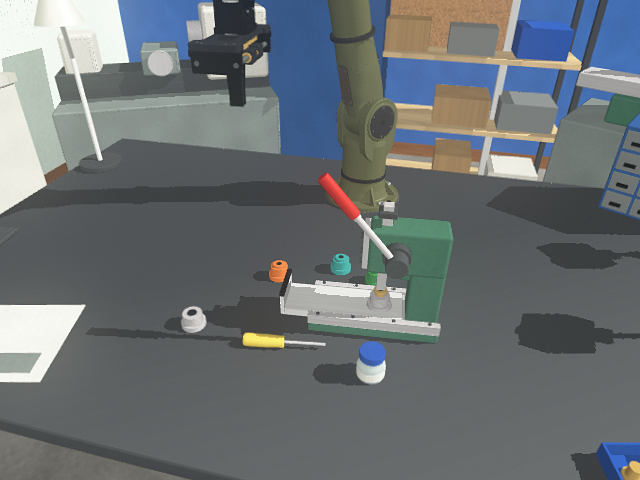

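```bash
python3 - <<'E'
from h import *
T=lambda x,y:(170+x/3.2,170+y/3.2)
m=(atz("top",*T(598,177),.08)+atz("top",*T(611,312),.08))/2
print((m[:2]-P)@u,(m[:2]-P)@v)
E
```

```text
-0.19821500518929372 -0.0009741530933236493
```

Home is confirmed: the plate front is at -198.2 mm from the ram, as specified. Next, over the lever and behind its grip.

```bash
python3 -m crank '[[0,4,1.2,0,0,0.01,0],[0,8,2.4,0,0,0.01,0],[0,12,3.6,0,0,0.01,0],[0,16,4.8,0,0,0.01,0],[0,20,6,0,0,0.01,0],[0,21.7,6.5,0,0,0.01,0],[0,21.7,6.5,0,0,0.01,0],[0,21.7,6.5,0,0,0.01,0]]'; python3 - <<'E'
from h import *
st();goto(press(-.048,-.065,.345))
for n in("top","scene"):cv2.imwrite(f"pics/e_{n}.png",cam(n)["color"][:,:,::-1])
E
```

```text
t: 8.78
eef_pos: [0.6223, 0.0751, 0.4224]
eef_rot: [2.129, 2.307, -0.006]
force: [-0.6, 0.6, 1.0]
gripper_width: 0.0009
t 8.775 press-frame -0.05059180512800572 -0.06517414372003247 0.42243498579562316 F press 0.6421820317993745 0.5284588752037808 1.0343117261324701 q [ 0.332  0.342 -0.726  1.074  0.235  1.804 -0.23 ] w 0.0009019342515062712
shift cm [ 0.293 -0.008  7.742] turn [-0.002  0.004 -0.011]
```

View pics/e_scene.png

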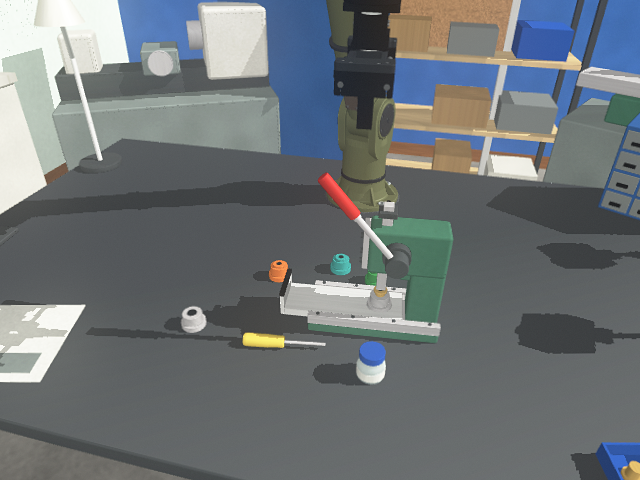

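The fingers are above and behind the grip, at (368,120) in scene. Going down.

```bash
python3 -m crank '[[0,0.3,0,3,0,0,-0.01],[0,0.3,0,6,0,0,-0.01],[0,0.3,0,7.7,0,0,-0.01],[0,0.3,0,7.7,0,0,-0.01],[0,0.3,0,7.7,0,0,-0.01]]'; python3 - <<'E'
from h import *
st()
for n in("top","scene"):cv2.imwrite(f"pics/f_{n}.png",cam(n)["color"][:,:,::-1])
o=bot.get_obs();R0=Ro.from_rotvec(o["eef_rot"]).as_matrix();c0=o["eef_pos"]
for th in np.arange(0,1.2,.1):
    a=np.radians(50)-th;n=np.array([np.sin(a),np.cos(a)])
    # corner support: finger half 12mm, blend
    off=.012*np.clip(np.sin(a)/.35,-1,1)
    c=np.array([.022-.165*np.cos(a),.19+.165*np.sin(a)])+.011*n
    p=press(c[0]+off,-.065,c[1]+.008)
    print(round(th,2),p,(R0.T@(p-c0))*100)
E
```

```text
t: 9.5
eef_pos: [0.6225, 0.0777, 0.347]
eef_rot: [2.118, 2.316, -0.003]
force: [-0.3, 0.1, -0.5]
gripper_width: 0.0007
t 9.5 press-frame -0.04807745785693403 -0.06559594670758002 0.34698608826624616 F press 0.102165675596424 0.2992877084885437 -0.5313626502016338 q [ 0.374  0.321 -0.73   1.251  0.217  1.646 -0.224] w 0.0007113934948762106
0.0 [0.623 0.062 0.331] [-1.586 -0.066  1.567]
0.1 [0.624 0.049 0.321] [-2.866 -0.066  2.613]
0.2 [0.626 0.038 0.309] [-4.035 -0.066  3.782]
0.3 [0.626 0.027 0.297] [-5.081 -0.066  5.062]
0.4 [0.627 0.018 0.283] [-5.995 -0.067  6.439]
0.5 [0.628 0.01  0.268] [-6.766 -0.067  7.901]
0.6 [0.629 0.001 0.253] [-7.664 -0.068  9.434]
0.7 [ 0.63  -0.007  0.237] [-8.464 -0.069 11.021]
0.8 [ 0.63  -0.013  0.221] [-9.108 -0.07  12.647]
0.9 [ 0.631 -0.018  0.204] [-9.592 -0.071 14.296]
1.0 [ 0.631 -0.021  0.188] [-9.91  -0.072 15.95 ]
1.1 [ 0.631 -0.023  0.172] [-10.058  -0.074  17.593]
```

View pics/f_scene.png

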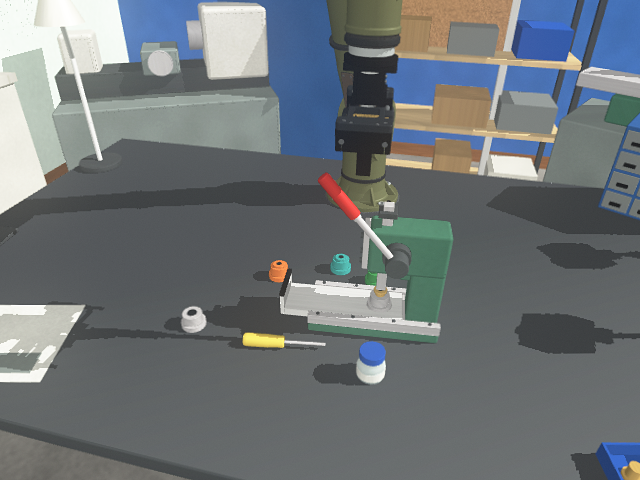

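```bash
python3 -m crank '[[0,-0.8,-0.1,0.8,0,0,0],[0,-1.6,-0.1,1.6,0,0,0],[0,-2.2,-0.1,2.1,0,0,0],[0,-2.9,-0.1,2.6,0,0,0],[0,-3.5,-0.1,3.2,0,0,0],[0,-4,-0.1,3.8,0,0,0],[0,-4.6,-0.1,4.4,0,0,0],[0,-5.1,-0.1,5.1,0,0,0]]'; python3 - <<'E'
from h import *
st()
for n in("top","scene"):cv2.imwrite(f"pics/g_{n}.png",cam(n)["color"][:,:,::-1])
a=cam("scene")["color"][:,:,::-1][90:390,230:460];cv2.imwrite("pics/g_s1.png",cv2.resize(a,(460,600),interpolation=cv2.INTER_CUBIC))
E
```

```text
t: 10.6
eef_pos: [0.6266, 0.0263, 0.2963]
eef_rot: [2.117, 2.315, -0.002]
force: [0.3, 0.8, 4.9]
gripper_width: 0.0006
t 10.6 press-frame -0.09958457828708253 -0.06502430372352827 0.29629411069735745 F press 0.7755406349311966 -0.3903200791227297 4.920159955479507 q [ 0.457  0.316 -0.707  1.353  0.208  1.544 -0.14 ] w 0.0005932537573037473
```

View pics/g_s1.png

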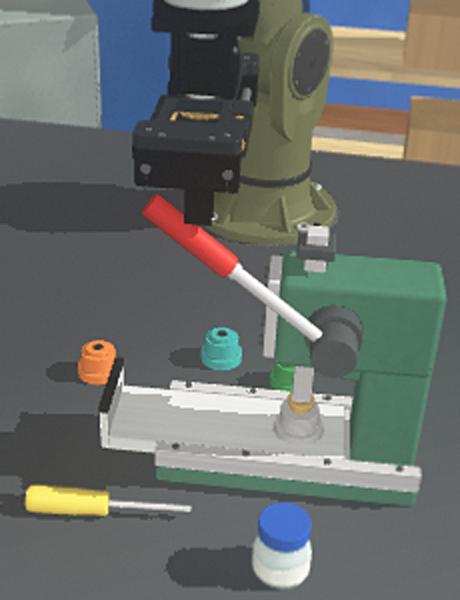

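The lever follows the finger, with contact near the middle of the grip at (200,222) in the crop. Continuing along the arc.

```bash
python3 -m crank '[[0,-0.5,0,0.7,0,0,0],[0,-0.9,0,1.4,0,0,0],[0,-1.3,0,2.1,0,0,0],[0,-1.7,0,2.8,0,0,0],[0,-2.2,0,3.5,0,0,0],[0,-2.6,0,4.3,0,0,0],[0,-3,0,5.1,0,0,0],[0,-3.4,0,5.9,0,0,0],[0,-3.7,0,6.7,0,0,0],[0,-4,0,7.5,0,0,0]]'; python3 - <<'E'
from h import *
st()
for n in("top","scene"):cv2.imwrite(f"pics/h_{n}.png",cam(n)["color"][:,:,::-1])
a=cam("scene")["color"][:,:,::-1][90:390,230:460];cv2.imwrite("pics/h_s1.png",cv2.resize(a,(460,600),interpolation=cv2.INTER_CUBIC))
E
```

```text
t: 11.95
eef_pos: [0.6299, -0.0119, 0.2202]
eef_rot: [2.118, 2.319, 0.0]
force: [-0.5, 5.2, 4.3]
gripper_width: 0.0005
t 11.95 press-frame -0.13793452605967602 -0.06481718200803373 0.22016390330352184 F press 5.17418777437702 0.027128089591815507 4.291113455902102 q [ 0.512  0.344 -0.684  1.47   0.219  1.404 -0.089] w 0.0004554839715979304
```

View pics/h_s1.png

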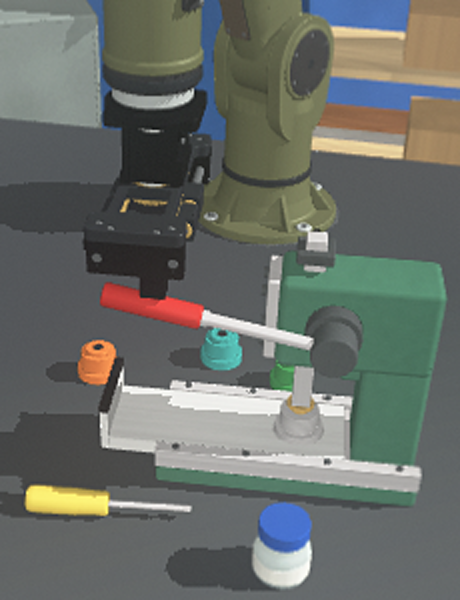

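```bash
python3 -m crank '[[0,-0.2,0,0.8,0,0,0],[0,-0.4,0,1.6,0,0,0],[0,-0.5,0,2.4,0,0,0],[0,-0.6,0,3.2,0,0,0],[0,-0.7,0,3.8,0,0,0],[0,-0.7,0,4.2,0,0,0]]'; python3 -c "
from h import *
st()"
```

```text
t: 12.8
eef_pos: [0.6302, -0.0176, 0.1778]
eef_rot: [-2.118, -2.32, -0.001]
force: [-1.2, 3.2, 7.3]
gripper_width: 0.0007
t 12.8 press-frame -0.1436847544560379 -0.0646658220918624 0.17782697174747425 F press 3.3081271145652718 0.9070322022351723 7.259106121925103 q [ 0.518  0.369 -0.675  1.527  0.234  1.328 -0.09 ] w 0.0006504267180365646
```

Force is rising near 1.05 rad, so I'll press a little further until it stiffens.

```bash
python3 -m crank '[[0,0,0,0.4,0,0,0],[0,0,0,0.8,0,0,0],[0,0,0,1.2,0,0,0],[0,0,0,1.2,0,0,0]]'; python3 -c "
from h import *
st()"
```

```text
t: 13.3
eef_pos: [0.6302, -0.0173, 0.1662]
eef_rot: [-2.117, -2.321, -0.002]
force: [0.3, 1.3, 6.0]
gripper_width: -0.0
t 13.3 press-frame -0.14331426599146022 -0.06471516341413856 0.1662151534921646 F press 1.2693892664151003 -0.3815827500223339 6.047154798968925 q [ 0.516  0.376 -0.674  1.542  0.239  1.307 -0.094] w -4.450966881458388e-07
```

```bash
python3 - <<'E'
from h import *
for n in("top","scene"):cv2.imwrite(f"pics/i_{n}.png",cam(n)["color"][:,:,::-1])
a=cam("scene")["color"][:,:,::-1][200:350,260:460];cv2.imwrite("pics/i_s1.png",cv2.resize(a,(800,600),interpolation=cv2.INTER_CUBIC))
E
```

```text
(no output)
```

View pics/i_s1.png

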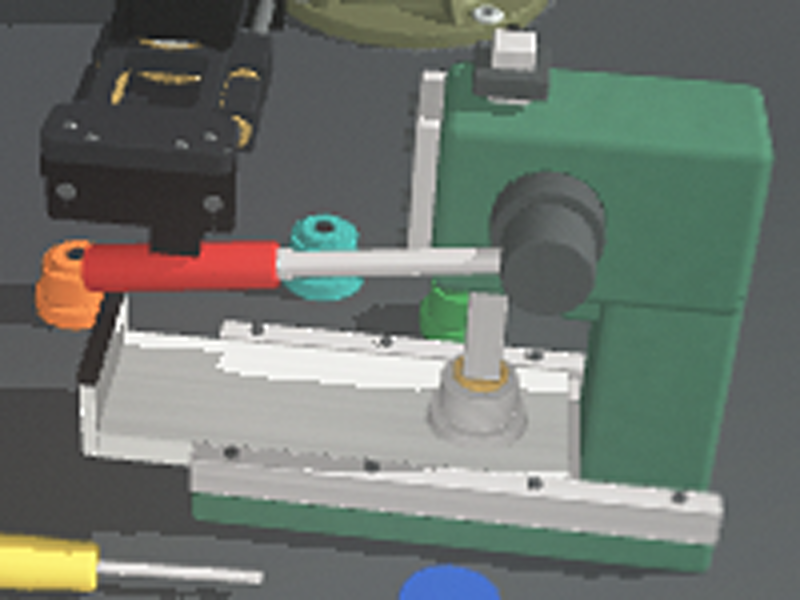

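```bash
python3 - <<'E'
from h import *
s=cam("scene");K=np.array([[s["fx"],0,s["cx"]],[0,s["fy"],s["cy"]],[0,0,1]])
pr=lambda p:cv2.projectPoints(np.array([p]),cv2.Rodrigues(np.array(s["R"]))[0],np.array(s["t"]),K,np.array(s["dist"]))[0].ravel()
for th in (0.9,.95,1.0,1.05,1.1,1.15):
    a=np.radians(50)-th
    f=lambda r:pr(press(.022-r*np.cos(a),-.065,.19+r*np.sin(a)))
    print(th,(f(.21)-[260,200])*4,(f(.12)-[260,200])*4)
h=lambda z:(pr(press(0,0,z))-[260,200])*4
print("housing top",h(.068),"flange top seated",h(.0725),"+6",h(.0785))
E
```

```text
0.9 [ 79.474 230.855] [276.379 244.027]
0.95 [ 81.491 249.736] [276.799 254.938]
1.0 [ 84.596 268.401] [277.875 265.783]
1.05 [ 88.762 286.813] [279.597 276.539]
1.1 [ 93.961 304.939] [281.953 287.182]
1.15 [100.161 322.744] [284.932 297.688]
housing top [479.473 378.109] flange top seated [480.183 371.199] +6 [481.135 361.928]
```

The image gives a lever angle of about 1.0 rad, so the bush is not quite seated. I'll press further, watching the force.

```bash
python3 -m crank '[[0,0,0,0.3,0,0,0],[0,0,0,0.6,0,0,0],[0,0,0,0.9,0,0,0],[0,0,0,0.9,0,0,0]]'; python3 -c "
from h import *
st()"
```

```text
t: 13.95
eef_pos: [0.6302, -0.0166, 0.158]
eef_rot: [-2.116, -2.321, -0.002]
force: [-0.9, 1.6, 6.0]
gripper_width: 0.0003
t 13.95 press-frame -0.1426911749802522 -0.06474469931889532 0.1580078166413543 F press 1.6315591801633909 0.7476368469167566 5.991205569045569 q [ 0.515  0.382 -0.672  1.552  0.243  1.292 -0.097] w 0.0003287235816515725
```

```bash
python3 -m crank '[[0,0,0,0.3,0,0,0],[0,0,0,0.6,0,0,0],[0,0,0,0.9,0,0,0],[0,0,0,0.9,0,0,0]]'; python3 - <<'E'
from h import *
st()
a=cam("scene")["color"][:,:,::-1][200:350,260:460];cv2.imwrite("pics/j_s1.png",cv2.resize(a,(800,600),interpolation=cv2.INTER_CUBIC))
E
```

```text
t: 14.45
eef_pos: [0.6302, -0.0157, 0.1506]
eef_rot: [-2.116, -2.322, -0.003]
force: [-3.6, 1.4, 11.2]
gripper_width: 0.0004
t 14.45 press-frame -0.14175211288729406 -0.06483400148753422 0.15063888735766984 F press 1.7340275659890734 3.4253143185880823 11.202498129137942 q [ 0.513  0.387 -0.671  1.561  0.246  1.279 -0.1  ] w 0.0004444832876151732
```

View pics/j_s1.png

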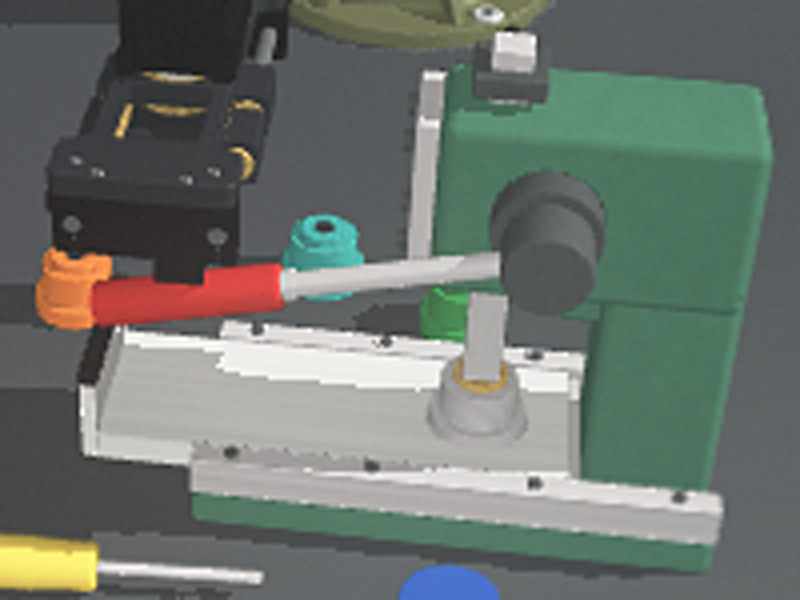

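The force stepped from 6 to 11 N at about 1.10 rad, so the flange is seated. I'll hold with a touch more push, then let the lever back along the reverse arc.

```bash
python3 -m crank '[[0,0,0,0.2,0,0,0],[0,0,0,0.3,0,0,0],[0,0,0,0.3,0,0,0],[0,0,0,-0.7,0,0,0],[0,0,0,-2,0,0,0],[0,0,0,-3.7,0,0,0],[0,0,0,-5.3,0,0,0],[0,0.3,0,-7,0,0,0],[0,1,0,-8.6,0,0,0],[0,1.7,0,-10.2,0,0,0],[0,2.6,0,-11.7,0,0,0],[0,3.4,0,-13.2,0,0,0],[0,4.4,0,-14.6,0,0,0],[0,5.3,0,-15.9,0,0,0],[0,6.5,0,-17,0,0,0],[0,7.8,0,-18.1,0,0,0],[0,9.4,0,-19.6,0,0,0],[0,9.6,0,-21,0,0,0],[0,9.6,0,-24,0,0,0],[0,9.6,0,-27,0,0,0]]'; python3 - <<'E'
from h import *
st()
cv2.imwrite("pics/k_s.png",cam("scene")["color"][:,:,::-1])
a=cam("scene")["color"][:,:,::-1][165:390,230:460];cv2.imwrite("pics/k_s1.png",cv2.resize(a,(613,600),interpolation=cv2.INTER_CUBIC))
E
```

```text
t: 17.0
eef_pos: [0.621, 0.0787, 0.4222]
eef_rot: [-2.117, -2.321, -0.002]
force: [0.2, -0.0, -0.4]
gripper_width: 0.0007
t 17.0 press-frame -0.04686915574691325 -0.06425485239663548 0.42221565522146864 F press -0.05020544540714163 -0.23345746243030238 -0.38777064111499926 q [ 0.336  0.339 -0.733  1.08   0.229  1.798 -0.222] w 0.0006559965895012465
```

View pics/k_s1.png

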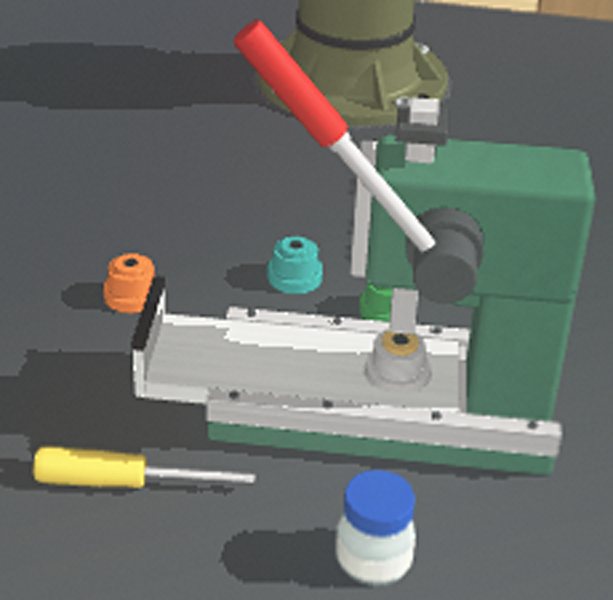

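```bash
python3 - <<'E'
from h import *
a=cam("scene")["color"][:,:,::-1][260:320,340:420];cv2.imwrite("pics/l.png",cv2.resize(a,(800,600),interpolation=cv2.INTER_CUBIC))
s=cam("scene");K=np.array([[s["fx"],0,s["cx"]],[0,s["fy"],s["cy"]],[0,0,1]])
for z in(.036,.068,.0725,.075,.0785):
    print(z,(cv2.projectPoints(np.array([press(0,0,z)]),cv2.Rodrigues(np.array(s["R"]))[0],np.array(s["t"]),K,np.array(s["dist"]))[0].ravel()-[340,260])*10)
E
```

```text
0.036 [386.308 465.577]
0.068 [398.683 345.273]
0.0725 [400.458 327.997]
0.075 [401.448 318.36 ]
0.0785 [402.838 304.821]
```

View pics/l.png

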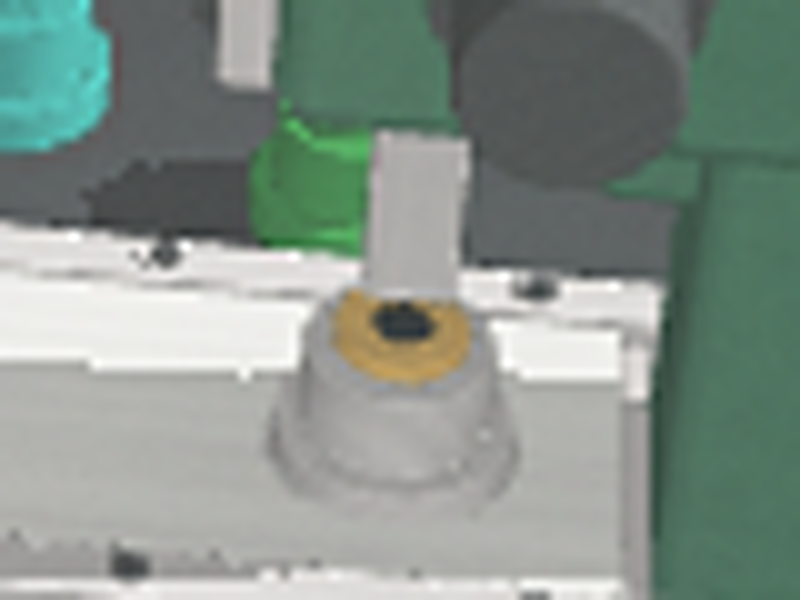

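```bash
python3 - <<'E'
from h import *
a=cv2.imread("pics/scene0.png").astype(int);b=cam("scene")["color"][:,:,::-1].astype(int)
for n,(x0,y0,x1,y1) in dict(spare=(178,302,210,335),driver=(240,330,330,352),jar=(350,340,392,385),lever=(318,170,400,270)).items():
    print(n,(np.abs(a-b).max(2)[y0:y1,x0:x1]>40).sum())
print(bot.close_job())
E
```

```text
spare 0
driver 0
jar 0
lever 0
the job is handed in; nothing more can be done
None
```

I pushed the work slide in to its stop, pressed the bush home with the lever, and let the lever return to rest. The job is handed in; no verdict was reported.

- **Slide:** pushed in by its front plate with shut fingers. It held firm at 15 N, and the plate measured 198.2 mm in front of the ram (198 expected). The bush was still standing proud at that point.
- **Bush:** I pushed the lever grip down with the fingertips. The force stepped from 6 to 11 N, and the image put the lever at about 1.10 rad, past the 1.04 rad seating point. A short extra push followed.
- **Lever and loose parts:** in the last picture the lever, spare housing, jar and screwdriver showed no pixel change from the start. The housing stood upright in its nest, and the arm was clear with about 0 N on the tool.
- **One loose check:** the camera put the flange top at about 74 mm, against 72.5 mm if seated. That is within the camera's roughly 2 mm error, so it does not prove the 1.5 mm tolerance by itself. I relied on the force step and the lever angle.

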